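# Hold a filter window over the inspection light

## Task

Pick up the amber filter window by the two long edges of its frame, without touching the glass, and lift it out of its nest. Keep it level and hold it still, centred over the white light panel, lengthways along it and with about 10 cm of air between the two, so that it can be inspected. Finish while still holding it there, and leave the green window, the screwdriver, the bin and the bottle where they are.

Things in the scene. Friction and masses are not known exactly. Their poses are not given: they have to be found in the camera images.
- amber_window: Part to lift: amber glass in a bare aluminium frame, 110 x 56 x 6 mm thick, about 110 g, loose. Origin: centre of its underside, 45 mm above the table at the start; x is its long axis, y its short axis, z up. Frame 7 mm wide along the long sides, 10 mm at the ends; the glass is flush with it on both faces.
- amber_glass: The amber glass pane, 90 x 42 x 6 mm, fixed in the amber window's frame; same origin and axes as the window. Fingers must not touch it.
- amber_nest: Fixed nest. Aluminium base 170 x 70 x 8 mm; a black block near each end of its x axis (x 47 to 67 mm) carries the window's end on a ledge 45 mm high, with 2 mm play inside lips 53 mm high. Lips cover the last 8 mm of each long edge; beside and below the middle 94 mm it is free down to the base. Origin: centre of base underside; x lengthways, as the window's, z up.
- light_panel: Fixed inspection light: black box 170 x 90 x 40 mm with a white lit top 150 x 70 mm. Origin: centre of its underside, on the table; x is its long axis, y its short axis, z up.
- panel_top (a point): Centre of the white top of the light panel, 40 mm above the table.
- green_window: Bystander: a window of the same size with green glass, in its own nest; leave it alone. Origin: centre of its underside (its own long axis is x, short axis y, z up out of the face; both faces look alike). 
- green_nest: Fixed nest of the green window, the same as the amber one.
- bin: Bystander: open blue plastic bin 120 x 100 x 70 mm high with steel pins, loose. Origin: centre of its underside.
- screwdriver: Bystander: screwdriver lying on the table, loose, red handle, 200 mm long, 26 mm high. Origin: under its middle; x along it.
- bottle: Bystander: closed white bottle with a red cap, 56 mm in diameter, 120 mm high, loose. Origin: centre of its underside.
Not all that is in view belongs to the job. There is more than one size of the amber_window; the job needs the middle-sized. Leave any yellow look-alike of the light_panel alone.

How it is judged (in metres and radians):
On the way, in this order (a step that is already met when the one before it is completed fails the run):
1. the amber window is in the fingers, level, and lifted clear of its nest (contact force between the fingers and amber_window above 1 N and z of amber_window in the frame of amber_nest above 0.075 m and angle between amber_window's own z axis and vertical below 0.2 rad and contact force between amber_window and amber_nest below 0.1 N), for 0.2 s.
2. the amber window is held level and still over the light panel, lengthways along it (contact force between the fingers and amber_window above 1 N and horizontal distance between amber_window and panel_top below 0.025 m and angle between the x axis of amber_window and the x axis of light_panel, either way round below 0.15 rad and z of amber_window in the frame of panel_top between 0.07 and 0.13 m and angle between amber_window's own z axis and vertical below 0.09 rad and linear speed of amber_window below 0.02 m/s and angular speed of amber_window below 0.12 rad/s), for 0.3 s.
At the end, for the whole second after the job is handed in: Amber window held by the fingers only, within 25 mm of the panel's centre and 0.15 rad of its long axis, underside 70-130 mm above the panel top, tilt under 0.09 rad, slower than 20 mm/s and 0.12 rad/s; the four bystanders within 20 mm of their starts (all of step 2 and contact force between amber_window and amber_nest below 0.1 N and contact force between amber_window and light_panel below 0.1 N and contact force between amber_window and green_nest below 0.1 N and contact force between amber_window and bin below 0.1 N and contact force between amber_window and bottle below 0.1 N and contact force between amber_window and screwdriver below 0.1 N and contact force between amber_window and green_window below 0.1 N and distance of each of green_window, bin, screwdriver, bottle from where it was at the start of the episode below 0.02 m); the arm keeps its last pose, push and grip.
It fails at once if the robot touches the amber glass (contact force between any of the fingers, the arm and amber_glass above 0.3 N).
It fails at once if the amber window is tipped by more than 0.35 rad (angle between amber_window's own z axis and vertical above 0.35 rad).
It fails at once if a bystander (green window, bin, screwdriver, bottle) is moved by more than 20 mm (distance of any of green_window, bin, screwdriver, bottle from where it was at the start of the episode above 0.02 m).
It also fails if it takes over 38 s, if anything falls off the work surface, if the arm or the gripper's body presses on something with over 40 N, if the wrist force passes 120 N, or if a joint passes its speed limit or range.

## Robot

A 6-joint arm with a two-finger parallel gripper is mounted at the origin on the work surface. World frame = base frame: x ahead of the robot, y to its left, z up, the work surface at z = 0. Lengths are in mm, angles in degrees, forces in N, time in s.
With the tool pointing down it reaches from about 350 to 850 mm from the base axis. Payload 8.1 kg.
Tool frame: the origin (TCP) lies at the very end of the fingers, on their centre line; the grasp point (between the pads) lies r.tcp_to_grasp behind it (r.tcp_to_grasp is the distance from the TCP to the grasp point, in mm); z points along the fingers, y is the line along which they close (so a half turn about z gives the same grasp; the last joint's range is limited). The gripper opens to 85 mm and grips with 20 to 120 N. Pads are 22 mm wide; open, the fingers measure 114 mm over their backs; the gripper's body (76 mm by 85 mm) begins 54 mm behind the grasp point. The pads swing forward as they close: fully open they stand 13 mm farther back than shut.
Start: joints at [59.565, 7.471, 85.268, -0, 87.261, -4.893], TCP at [258.688, 541.374, 231.292] pointing down, gripper open.
Joint ranges: [-169.43, 169.43], [-51.17, 129.36], [1.28, 143.12], [-76.62, 256.62], [0, 156.53], [-152.29, 152.29]. Speed limits (degrees/s): [136.94, 136.94, 159.86, 180, 180, 180].

## Interface

Orientations are given as [roll, pitch, yaw] about the fixed x, y, z axes, in that order (R = Rz(yaw) Ry(pitch) Rx(roll)).
In Python, from bench import sense, viewer, order, r gives the robot as it stands.
- The arm moves only by the tool carry_out, never from a script. Its argument "increments" is one flat list of numbers, 7 for each row, row after row: the shift along the tool's x, y, z as a fraction of full scale, then the turn, a rotation vector about the tool's x, y, z as a fraction of full scale, then the opening, from -1 (shut) to 1 (fully open). A call has exactly 10 rows; each row is the pose to reach, as a shift and turn from the pose commanded when the call began, along the tool's axes at that moment, turning the shorter way round; what a row does not reach only later rows make up. Full scale, the value 1, is 400 mm for a shift and 2 pi rad for a turn. A row lasts 1/8 s, in which the tool goes at most 62.5 mm and 10.7 degrees, less where a joint would pass 70% of its speed; a pose out of reach is approached as far as the arm can. A call with a number of a shift or a turn outside -1 to 1 is refused whole. A call with a gripper value outside its range is refused whole. The fingers move at their own pace and stop on an object; "force" is the grip in N (left out, the last holds). Time passes only in rows, so rows that repeat a pose let the fingers close, or fill a call up. It gives the time, the measured TCP pose, the force, the opening and the grip force at its end, in the units of the state.
- sense(): the state, without advancing time (a new reading comes with each control period).
- viewer.snapshot(name): name is "scene" or "side" or "wrist"; returns the picture (400x640x3 uint8, red, green, blue); there is no depth.
- viewer.get_calibration(name): a dict with "fx", "fy", "cx", "cy" (pixels), "R" (3x3) and "t" (3): a world point X has camera coordinates R X + t. Camera axes: x right, y down, z forward; pixel columns grow to the right and rows downward; lengths in mm; the calibration is good to about 2 mm. The wrist camera is an equidistant fisheye: a pixel r from the principal point sees the ray r / f radians off the axis. A picture is of the moment at which its call begins: read the wrist's pose just before it. get_calibration takes no time and is no camera call; for the wrist camera it gives the pose at the moment of the call.
- order.hand_in(): hands the job in; it is judged then, once.
The state is a dict: "time": time; "joint_pos": joint angles; "qd": joint speeds; "joint_efforts": joint torques, N m; "tool_pos": TCP position; "tcp_rot": TCP orientation; "ft_force": force on the tool from outside, world axes, zero at the start; "wrist_torque": the same for the moment, N m; "finger_gap": finger opening in mm; "grip_force": force on a finger pad.
Only numpy, scipy, OpenCV 4.12 (cv2) and the standard library are available. Lean on these libraries where they do the work, as an engineer would, in place of code of your own. Each camera call takes 0.05 s, during which the arm holds its last target. There are 200 camera calls.

## Working session

There is one attempt and no reset: what is moved stays moved. The work goes in short steps, Python scripts to look and compute and a tool call to move; the robot and the scene stay as the last step left them, time stands still between calls to the robot, and variables do not carry over. Pictures are saved under pics/ and viewed, at most 10 in all, crops included, and the job is handed in when it is done.

Besides the shell and the picture viewer there is one more tool, called after "Call:" in YAML: its name, and indented under it one key for each argument. carry_out: Moves the arm, as the interface text tells. Its arguments: {"type":"object","properties":{"increments":{"type":"array"},"force":{"type":"number"}},"required":["increments"]}

```bash
mkdir -p pics
python3 - <<'E'
from bench import sense, viewer, r
import cv2,json
s=sense();print({k:s[k] for k in('time','tool_pos','tcp_rot','finger_gap')},r.tcp_to_grasp)
for n in('scene','side','wrist'):
    c=viewer.get_calibration(n);print(n,c)
    cv2.imwrite(f'pics/{n}0.png',viewer.snapshot(n)[:,:,::-1])
E
```

```text
{'time': 0.0, 'tool_pos': array([258.40558528, 540.8967494 , 230.24582444]), 'tcp_rot': array([-1.79895385e+02, -8.62038137e-03,  1.54458827e+02]), 'finger_gap': 85.42487007916182} 18.700000000000003
scene {'fx': 492.4035304829536, 'fy': 492.4035304829536, 'cx': 324.7932076539852, 'cy': 207.81724029056136, 'R': array([[ 0.54180244,  0.84036266, -0.01551486],
       [ 0.44257232, -0.30093274, -0.84473027],
       [-0.7145487 ,  0.45081048, -0.53496735]]), 't': array([-380.28387509, -154.8997023 , 1895.10754179])}
side {'fx': 377.3312849316495, 'fy': 377.3312849316495, 'cx': 315.204445048703, 'cy': 197.9889196032336, 'R': array([[ 0.81714264, -0.57620875, -0.01616727],
       [-0.46051494, -0.63569009, -0.61953539],
       [ 0.34670434,  0.51369405, -0.78480222]]), 't': array([-371.85503955,  348.18316866,  872.9051161 ])}
wrist {'fx': 309.70691628693146, 'fy': 309.70691628693146, 'cx': 312.2757797234056, 'cy': 198.4836065674623, 'R': array([[ 4.31604391e-01,  9.02062490e-01, -9.55721775e-04],
       [ 8.64626141e-01, -4.13389927e-01,  2.85535293e-01],
       [ 2.57175592e-01, -1.24064629e-01, -9.58367718e-01]]), 't': array([-600.13415603,  -35.65245529,  379.27134064])}
```

View pics/scene0.png

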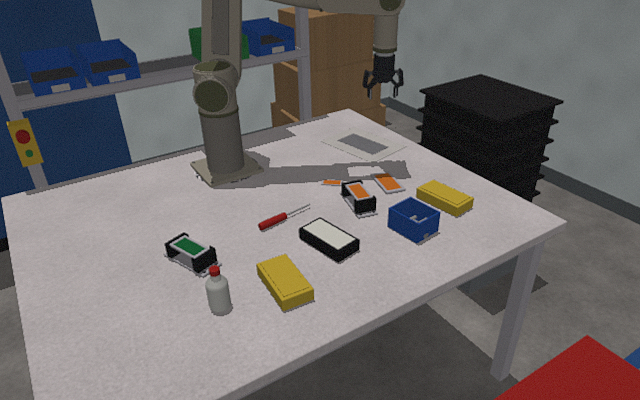

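View pics/side0.png

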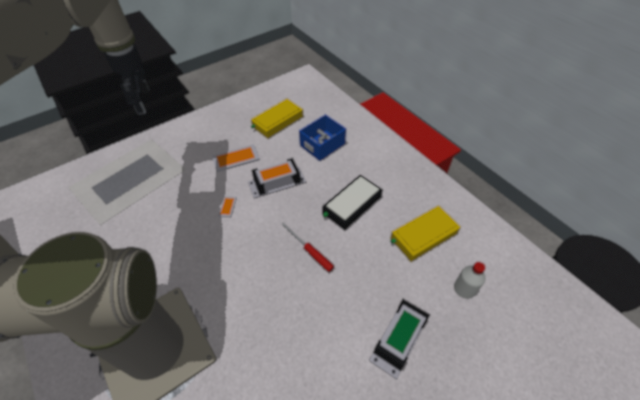

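View pics/wrist0.png

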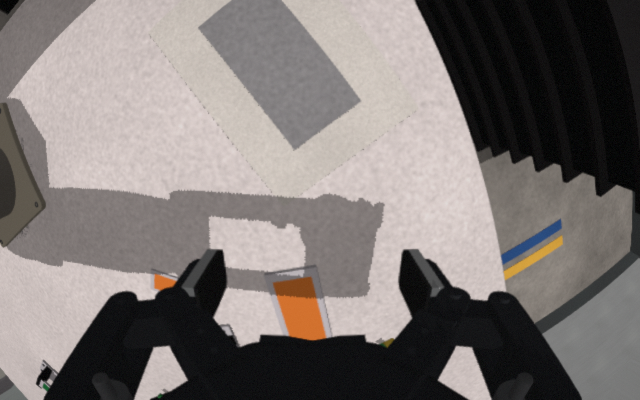

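The scene and side views show the amber window in its black nest (scene ~(358,195), side ~(276,175)), with a larger and a smaller amber window lying flat on the table. The white panel is at scene ~(330,238), side ~(353,200). The wrist view doesn't show the nest. I'll enlarge both for measuring.

Run:
```python
import cv2,numpy as np
a=cv2.imread('pics/scene0.png');b=cv2.imread('pics/side0.png')
def c(i,x,y,w=64,h=48): return cv2.resize(i[y:y+h,x:x+w],(400,300),interpolation=cv2.INTER_CUBIC)
# 6.25x
cv2.imwrite('pics/c1.png',np.vstack([np.hstack([c(a,328,173),c(b,244,150)]),np.hstack([c(a,297,214),c(b,320,174)])]))
```

```text
(no output)
```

View pics/c1.png

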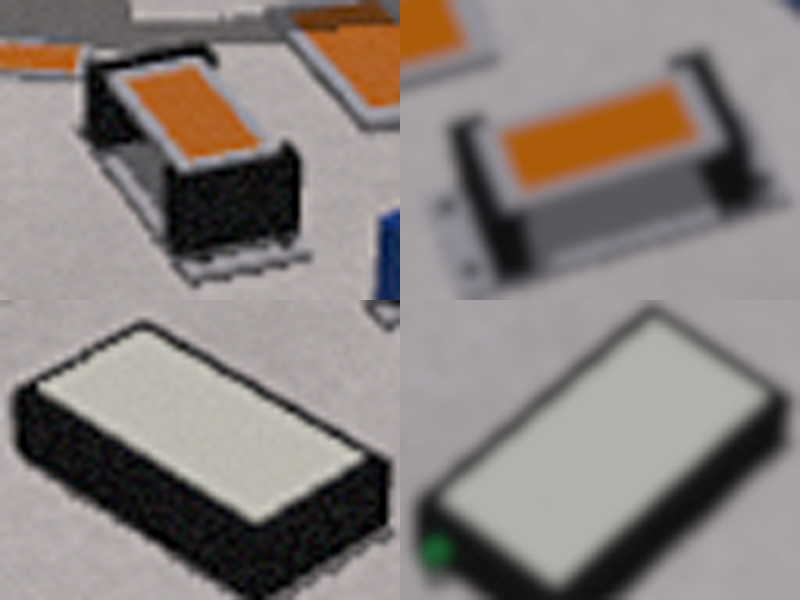

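Crops: the glass corners and white panel corners are all readable in both views; I'll fit the known rectangles to them at their known heights.

```bash
cat > h.py <<'E'
import numpy as np
from bench import sense,viewer,r
from scipy.optimize import least_squares
from scipy.spatial.transform import Rotation as Ro
def proj(c,X):
    p=X@c['R'].T+c['t'];return np.c_[c['fx']*p[:,0]/p[:,2]+c['cx'],c['fy']*p[:,1]/p[:,2]+c['cy']]
def rect(q,L,W,z):
    a=np.radians(q[2]);P=np.array([[-L,-W],[L,-W],[L,W],[-L,W]])/2
    return np.c_[P@np.array([[np.cos(a),np.sin(a)],[-np.sin(a),np.cos(a)]])+q[:2],np.full(4,z)]
def back(c,uv,z):
    d=np.c_[(uv-[c['cx'],c['cy']])/c['fx'],np.ones(len(uv))]@c['R'];o=-c['R'].T@c['t']
    return o+d*((z-o[2])/d[:,2:])
def fit(obs,L,W,z):
    best=None
    for a in range(-180,180,15):
        q0=np.r_[back(*obs[0],z).mean(0)[:2],a]
        # order-free: match nearest corner
        from scipy.spatial.distance import cdist
        def f(q): 
            o=[]
            for c,uv in obs:
                D=cdist(uv,proj(c,rect(q,L,W,z)));o+=list(D.min(1))+list(D.min(0))
            return o
        s=least_squares(f,q0,x_scale=[1,1,.5])
        if best is None or s.cost<best.cost:best=s
    return best.x,np.round(best.fun,2)
E
python3 - <<'E'
from h import *
A,B=viewer.get_calibration('scene'),viewer.get_calibration('side')
k=1/6.25
o=lambda p,x,y:np.array(p)*k+[x-.5+.08+.0,y-.5+.08]
g=[(A,o([(125,78),(193,66),(258,148),(185,168)],328,173)),(B,o([(100,133),(275,80),(297,135),(122,190)],244,150))]
p=[(A,o([(145,25),(365,157),(257,222),(38,88)],297,214)),(B,o([(255,10),(378,100),(160,290),(42,200)],320,174))]
for ob,L,W,z in((g,90,42,51),(p,150,70,40)):
    print(fit(ob,L,W,z))
    for t in ob:
        print(fit([t],L,W,z)[0]);P=back(*t,z);print(np.linalg.norm(np.roll(P,-1,0)-P,axis=1).round(1))
E
```

```text
(array([496.62734164, 265.02028794, -14.05011539]), array([0.19, 0.51, 0.72, 1.4 , 0.19, 1.4 , 0.72, 0.51, 0.22, 0.23, 1.21,
       0.48, 0.48, 1.21, 0.23, 0.22]))
[498.82355513 262.35902675 165.55602022]
[39.4 91.9 43.3 98. ]
[496.78141368 266.62614638 -13.57627869]
[90.1 38.8 88.7 39.3]
(array([ 631.31473567,   57.40503171, -169.49638269]), array([0.67, 0.34, 0.4 , 0.61, 0.34, 0.67, 0.61, 0.4 , 1.21, 1.31, 1.07,
       0.76, 1.21, 0.76, 1.07, 1.31]))
[632.24650994  58.0236372   10.40044628]
[152.6  70.3 148.8  73.7]
[630.2329556   56.20431302 190.53641266]
[ 78.2 151.7  71.8 155. ]
```

```bash
cat >> h.py <<'E'
def inc(p0,yaw0,p1,yaw1):
    R=Ro.from_euler('xyz',[180,0,yaw0],degrees=True)
    v=R.inv().apply(np.array(p1)-p0)/400
    return v.round(4), round(-(yaw1-yaw0)/360,5)
E
python3 - <<'E'
from h import *
print(inc([258.688,541.374,231.292],154.458,[497,265,130],166))
E
```

```text
(array([-0.8355, -0.3665,  0.2532]), -0.03206)
```

Call:
carry_out:
  increments: [-0.08,-0.035,0.024,0,0,-0.003,1,-0.19,-0.083,0.058,0,0,-0.008,1,-0.31,-0.136,0.094,0,0,-0.012,1,-0.43,-0.189,0.13,0,0,-0.017,1,-0.55,-0.241,0.167,0,0,-0.021,1,-0.67,-0.294,0.203,0,0,-0.026,1,-0.78,-0.342,0.236,0,0,-0.03,1,-0.8355,-0.3665,0.253,0,0,-0.032,1,-0.8355,-0.3665,0.253,0,0,-0.032,1,-0.8355,-0.3665,0.253,0,0,-0.032,1]

```text
time: 1.4
tool_pos: [496.6, 265.5, 130.1]
tcp_rot: [180.0, -0.0, 166.0]
ft_force: [0.9, -0.2, 0.1]
finger_gap: 85.7
grip_force: 0.0
```

Run:
```python
from h import *
import cv2
s=sense();print(s['time'],s['tool_pos'],s['tcp_rot'],s['finger_gap'],s['ft_force'])
c=viewer.get_calibration('wrist');print(c['R'],c['t'])
np.savez('w1.npz',R=c['R'],t=c['t'])
cv2.imwrite('pics/w1.png',viewer.snapshot('wrist')[:,:,::-1])
```

```text
1.4 [496.61017198 265.4634635  130.12204164] [ 1.79992227e+02 -2.87614116e-02  1.65962951e+02] 85.71812916780034 [ 0.90409476 -0.17310811  0.13201847]
[[ 0.24304025  0.97001569  0.00099389]
 [ 0.92961913 -0.23321114  0.28534336]
 [ 0.27701933 -0.06842599 -0.95842484]] [-379.33954532 -407.12679638  163.10581051]
```

View pics/w1.png

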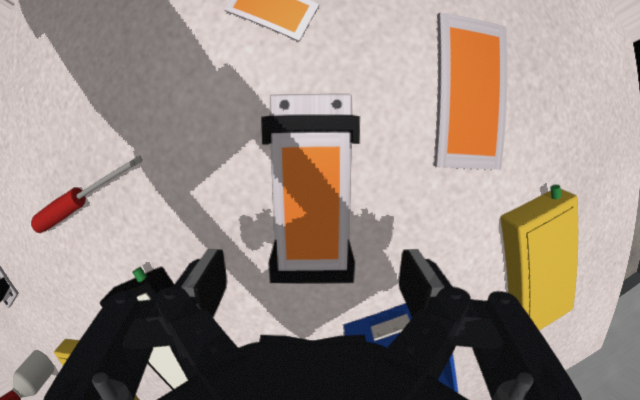

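The wrist view shows the whole window: glass corners about (281,147), (339,147), (343,261), (277,261). The bin's near rim corners are about (345,325) and (412,306), so I'll check the right finger's clearance.

```bash
cat >> h.py <<'E'
def fish(c,uv,z):
    d=(np.array(uv,float)-[c['cx'],c['cy']]);r_=np.linalg.norm(d,axis=1,keepdims=True);th=r_/c['fx']
    v=np.c_[d/r_*np.sin(th),np.cos(th)]@c['R'];o=-c['R'].T@c['t']
    return o+v*((z-o[2])/v[:,2:])
E
python3 - <<'E'
from h import *
c=viewer.get_calibration('wrist')
P=fish(c,[(281,147),(339,147),(343,261),(277,261)],51);print(P.round(1),P.mean(0))
m=(P[0]+P[1]-P[2]-P[3])/2;print(np.degrees(np.arctan2(m[1],m[0])),np.linalg.norm(m),np.linalg.norm(P[0]-P[1]),np.linalg.norm(P[2]-P[3]))
a=np.radians(166);G=P.mean(0)[:2]
for uv in [(345,325),(412,306)]:
    d=fish(c,[uv],70)[0][:2]-G;print('bin rel tool x,y',d@[np.cos(a),np.sin(a)],d@[np.sin(a),-np.cos(a)])
E
```

```text
[[446.6 256.2  51. ]
 [456.8 296.8  51. ]
 [547.  280.   51. ]
 [534.1 228.1  51. ]] [496.11300068 265.26857745  51.        ]
165.84985302255888 91.6675492987519 41.834172538429144 53.54036803673441
bin rel tool x,y -97.69692958646392 29.068328369286757
bin rel tool x,y -80.90024412950928 84.8912268777779
```

Call:
carry_out:
  increments: [0,0,0.03,0,0,0,1,0,0,0.08,0,0,0,1,0,0,0.13,0,0,0,1,0,0,0.18,0,0,0,1,0,0,0.23,0,0,0,1,0,0,0.255,0,0,0,1,0,0,0.265,0,0,0,1,0,0,0.265,0,0,0,1,0,0,0.265,0,0,0,0.6,0,0,0.265,0,0,0,0.5]
  force: 30

```text
time: 2.7
tool_pos: [497.6, 265.2, 24.9]
tcp_rot: [180.0, 0.1, 166.0]
ft_force: [0.6, 0.2, 0.5]
finger_gap: 64.1
grip_force: 0.0
```

Run:
```python
from h import *
import cv2
s=sense();print(s['time'],s['tool_pos'],s['tcp_rot'],s['finger_gap'],s['ft_force'])
w=viewer.snapshot('wrist')[:,:,::-1];b=viewer.snapshot('side')[:,:,::-1]
c=lambda i,x,y,w,h:cv2.resize(i[y:y+h,x:x+w],(400,300),interpolation=cv2.INTER_CUBIC)
a=viewer.snapshot('scene')[:,:,::-1]
cv2.imwrite('pics/d1.png',np.vstack([np.hstack([c(w,160,100,320,240),c(b,228,134,96,72)]),np.hstack([c(a,310,155,96,72)]*2)]))
```

```text
2.7 [497.56249238 265.23699755  24.85770828] [1.79955260e+02 6.01973965e-02 1.65978387e+02] 64.14605436803755 [0.62504257 0.24161996 0.47048364]
```

View pics/d1.png

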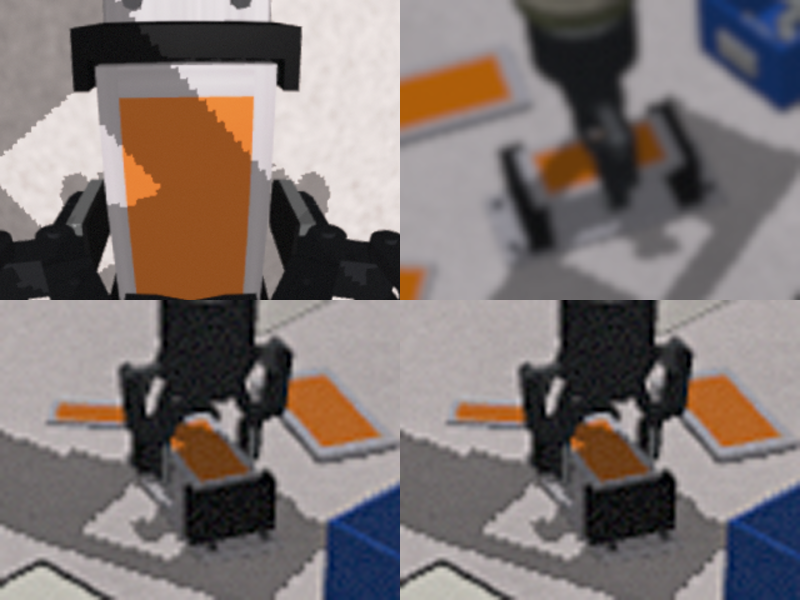

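The fingers straddle the window symmetrically at mid-length, with the tips below its underside and clear of the nest blocks. Now I'll close.

Call:
carry_out:
  increments: [0,0,0,0,0,0,0.3,0,0,0,0,0,0,0.2,0,0,0,0,0,0,0.1,0,0,0,0,0,0,-1,0,0,0,0,0,0,-1,0,0,0,0,0,0,-1,0,0,0,0,0,0,-1,0,0,0,0,0,0,-1,0,0,0,0,0,0,-1,0,0,0,0,0,0,-1]
  force: 45

```text
time: 4.1
tool_pos: [497.3, 265.1, 24.6]
tcp_rot: [180.0, 0.0, 166.0]
ft_force: [-3.0, -1.5, 6.1]
finger_gap: 54.8
grip_force: 47.4
```

Call:
carry_out:
  increments: [0,0,-0.005,0,0,0,-1,0,0,-0.02,0,0,0,-1,0,0,-0.045,0,0,0,-1,0,0,-0.08,0,0,0,-1,0,0,-0.12,0,0,0,-1,0,0,-0.16,0,0,0,-1,0,0,-0.2,0,0,0,-1,0,0,-0.225,0,0,0,-1,0,0,-0.2375,0,0,0,-1,0,0,-0.2375,0,0,0,-1]

```text
time: 5.35
tool_pos: [497.1, 265.0, 119.2]
tcp_rot: [180.0, 0.0, 166.0]
ft_force: [0.2, 0.5, -0.4]
finger_gap: 55.0
grip_force: 47.7
```

Run:
```python
from h import *
import cv2
s=sense();print(s['time'],s['tool_pos'],s['tcp_rot'],s['finger_gap'],s['ft_force'],s['wrist_torque'],s['grip_force'])
w=viewer.snapshot('wrist')[:,:,::-1]
cv2.imwrite('pics/w2.png',w)
print(inc([497,265,119],166,[631.2,57.3,119],190.5))
```

```text
5.35 [497.05065051 265.0242643  119.2095828 ] [1.79994087e+02 7.80566679e-03 1.65979306e+02] 55.003264766284424 [ 0.2331407   0.52607895 -0.36992066] [ 0.02156    -0.02122034 -0.00032725] 47.67008900642395
(array([-0.4512, -0.4227, -0.    ]), -0.06806)
```

View pics/w2.png

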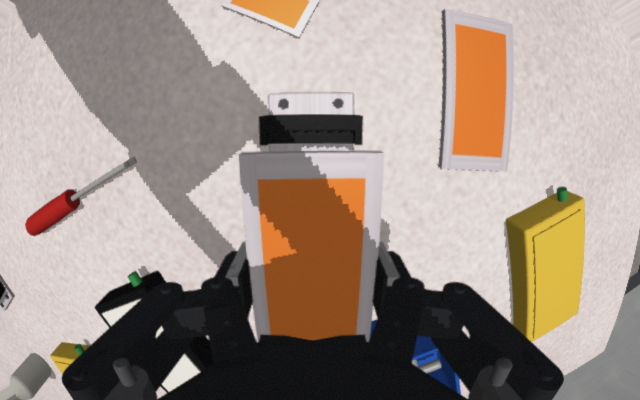

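The window is held level, evenly gripped on its two long edges and clear of the nest. Next I'll traverse, then turn.

Call:
carry_out:
  increments: [-0.014,-0.013,0,0,0,0,-1,-0.045,-0.042,0,0,0,0,-1,-0.095,-0.089,0,0,0,0,-1,-0.155,-0.145,0,0,0,0,-1,-0.22,-0.206,0,0,0,0,-1,-0.285,-0.267,0,0,0,0,-1,-0.345,-0.323,0,0,0,0,-1,-0.4,-0.375,0,0,0,0,-1,-0.436,-0.4085,0,0,0,0,-1,-0.4512,-0.4227,0,0,0,0,-1]

```text
time: 6.65
tool_pos: [631.5, 55.8, 118.8]
tcp_rot: [-180.0, -0.0, 165.9]
ft_force: [-0.1, 1.4, -0.3]
finger_gap: 55.0
grip_force: 47.7
```

Call:
carry_out:
  increments: [0,0,0,0,0,-0.003,-1,0,0,0,0,0,-0.012,-1,0,0,0,0,0,-0.024,-1,0,0,0,0,0,-0.037,-1,0,0,0,0,0,-0.05,-1,0,0,0,0,0,-0.06,-1,0,0,0,0,0,-0.066,-1,0,0,0,0,0,-0.068,-1,0,0,0,0,0,-0.068,-1,0,0,0,0,0,-0.068,-1]

```text
time: 7.9
tool_pos: [631.1, 57.5, 119.1]
tcp_rot: [180.0, 0.0, -169.5]
ft_force: [-0.2, -0.6, -0.9]
finger_gap: 55.1
grip_force: 47.7
```

Run:
```python
from h import *
import cv2
s=sense();print(s['time'],s['tool_pos'],s['tcp_rot'],s['finger_gap'],s['ft_force'],s['grip_force'])
b=viewer.snapshot('side')[:,:,::-1];a=viewer.snapshot('scene')[:,:,::-1];w=viewer.snapshot('wrist')[:,:,::-1]
c=lambda i,x,y,w,h:cv2.resize(i[y:y+h,x:x+w],(400,300),interpolation=cv2.INTER_CUBIC)
cv2.imwrite('pics/e1.png',np.vstack([np.hstack([c(a,260,150,144,108),c(b,270,110,144,108)]),np.hstack([c(w,107,0,426,400)[:, :],c(a,140,100,360,270)])]))
```

```text
7.9 [631.06812794  57.50202533 119.12872117] [ 1.79999668e+02  9.50261947e-04 -1.69543711e+02] 55.11080945076295 [-0.21795986 -0.57661735 -0.90732043] 47.66078531742096
```

View pics/e1.png

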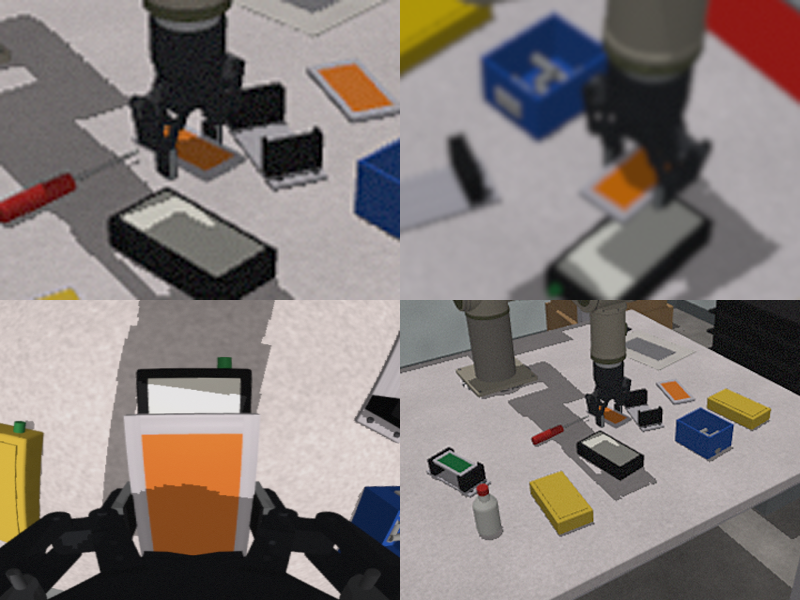

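The window is held level over the white panel, aligned with it in the wrist view, and the bystanders haven't moved. I'll hold briefly, then hand in.

Call:
carry_out:
  increments: [0,0,0,0,0,0,-1,0,0,0,0,0,0,-1,0,0,0,0,0,0,-1,0,0,0,0,0,0,-1,0,0,0,0,0,0,-1,0,0,0,0,0,0,-1,0,0,0,0,0,0,-1,0,0,0,0,0,0,-1,0,0,0,0,0,0,-1,0,0,0,0,0,0,-1]

```text
time: 9.3
tool_pos: [631.1, 57.2, 119.1]
tcp_rot: [-180.0, -0.0, -169.5]
ft_force: [-0.1, 1.2, -0.7]
finger_gap: 54.5
grip_force: 47.7
```

```bash
python3 -c "
from bench import order
print(order.hand_in())"
```

```text
the job is handed in; nothing more can be done
None
```

I've handed the job in with the amber window held level and still, centred lengthways over the light panel with about 10 cm of air below it; the bystanders look unmoved, but the hand-in returned no verdict.

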